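# Raise the clock board on the bench jack and hold it

## Robot

A 6-joint arm with a two-finger parallel gripper is mounted at the origin on the work surface. World frame = base frame: x ahead of the robot, y to its left, z up, the work surface at z = 0. Lengths are in mm, angles in rad, forces in N, time in s.
With the tool pointing down it reaches from about 325 to 775 mm from the base axis. Payload 5.5 kg.
Tool frame: the origin (TCP) lies midway between the tips of the shut fingers; the grasp point (between the pads) lies 19 mm behind it (bot.grip_point_offset is the distance from the TCP to the grasp point, in mm); z points along the fingers, y is the line along which they close (so a half turn about z gives the same grasp; the last joint's range is limited). The gripper opens to 85 mm and grips with 20 to 120 N. Pads are 22 mm wide; open, the fingers measure 114 mm over their backs; the gripper's body (76 mm by 85 mm) begins 54 mm behind the grasp point. The pads swing forward as they close: fully open they stand 13 mm farther back than shut.
Start: joints at [1.245, 0.091, 1.231, -0, 1.82, -0.057], TCP at [159.349, 578.467, 193.075] pointing down, gripper open.
Joint ranges: [-2.87, 2.87], [-0.86, 2.18], [0.17, 2.46], [-1.51, 4.65], [0.06, 2.69], [-2.65, 2.65]. Speed limits (rad/s): [2.57, 2.57, 3.01, 3.14, 3.14, 3.14].

## Interface

Orientations are given as a unit quaternion [w, x, y, z].
In Python, from cell import bot gives the robot as it stands.
- The arm moves only by the shell command python3 -m jog 'ROWS' [FORCE]. ROWS is JSON, a list that holds one entry, the list of rows, each a list of 5 numbers: the shift along the tool's x, y, z in cm, then the turn about the tool's z in degrees, then the opening, from 0 (shut) to 1 (fully open). In form: [[[tx, ty, tz, yaw, hand], ...]]. A call has exactly 8 rows; each row shifts and turns the commanded pose from where the row before left it, along the tool's axes as they then stand; what a row does not reach is not made up. A row lasts 1/10 s, in which the tool goes at most 50 mm and 8.59 degrees, less where a joint would pass 70% of its speed; a pose out of reach is approached as far as the arm can. A call is refused whole if a number of a shift passes 5 or a number of a turn 8.59, either way. A call with a gripper value outside its range is refused whole. The fingers move at their own pace and stop on an object; FORCE is the grip in N (left out, the last holds). Time passes only in rows, so rows that do not move let the fingers close, or fill a call up. It gives the time, the measured TCP pose, the force, the opening and the grip force at its end, in the units of the state.
- bot.sense(): the state, without advancing time (a new reading comes with each control period).
- bot.camera(name): name is "scene" or "top" or "wrist"; returns a dict with "image" (420x560x3 uint8, red, green, blue), "depth" (420x560 float32, mm along the optical axis (not along the pixel's ray), 0 where there is no reading), "fov_y" (degrees; the focal length in pixels is half the picture's height over the tangent of half this angle, whatever the lens; pixels are square), "cx", "cy" (the principal point, pixels), "eye" and "orientation" of the camera in the world. Camera axes: x right, y down, z forward; pixel columns grow to the right and rows downward; lengths in mm; the calibration is good to about 2 mm. A picture is of the moment at which its call begins.
- bot.close_job(): hands the job in; it is judged then, once.
The state is a dict: "clock": time; "q": joint angles; "joint_vel": joint speeds; "joint_efforts": joint torques, N m; "position": TCP position; "eef_rot": TCP orientation; "contact_force": force on the tool from outside, world axes, zero at the start; "torque": the same for the moment, N m; "grip_width": opening from 0.0 (shut) to 1.0 (fully open); "grasp_force": force on a finger pad.
Only numpy, scipy, OpenCV 4.12 (cv2) and the standard library are available. Lean on these libraries where they do the work, as an engineer would, in place of code of your own. Each camera call takes 0.05 s, during which the arm holds its last target. There are 200 camera calls.

## Task

Slide the small blue bench jack along its rail until its saddle is centred under the yellow marked lift pad of the clock movement's board, and then take the red-gripped handle rod out of the wooden tool block and push it fully home in the jack's handle socket. Pull the handle all the way down so that the saddle lifts the pad, and finish while still holding the handle fully down: do not let go of it. Do not push or lift the clock board with the robot itself, and leave the other things on the bench where they are.

Things in the scene. Friction and masses are not known exactly. Their poses are not given: they have to be found in the camera images.
- rig: Fixed grey base plate 320 x 310 x 12 mm; origin at bench level below the middle of the jack's rail. x axis along the rail, y from the rail to the clock board, z up. The plate spans y = -100 to 210 mm. Two aluminium walls parallel to the rail carry the board: front wall at y = 86 mm, 88 mm high; back wall at y = 185 mm, with a groove on top.
- jack (a joint): Position of the blue jack along the rail, m (its middle's x in the rig frame), range -0.11 to 0.11. It slides stiffly (3 N plus damping) and stays put. Blue body 74 (along rail) x 110 mm, top 46 mm above the bench; saddle column at y = 36 mm, handle socket at y = -26 mm (rig frame). Move it by pinching the upright socket tube along the rail direction, or by pushing its ends.
- lever (a joint): Angle of the jack's handle socket, rad: 0 = socket upright (rest), grows as the handle swings away from the board, towards the rig's -y, and down; stop at 1.15. A spring returns it to 0 (torque about 0.4 x (angle + 0.3) N m, plus up to about 0.1 N m from the load). The saddle rises 22 mm per rad.
- pivot (a point): Hinge point of the handle socket, 57 mm above the bench; the hinge axis is parallel to the rail. Moves with the jack.
- socket_mouth (a point): Middle of the flared open top of the steel handle socket, 50 mm above the pivot along the socket axis (z axis, pointing out). The flare is about 30 mm wide outside, 18 mm inside, and narrows to a 12 mm bore; below it the tube is 24 mm in outside diameter, standing free from 12 to 41 mm above the pivot.
- socket_floor (a point): Middle of the socket's bottom, 41 mm below the mouth: the rod's foot rests here when fully home. In the socket the rod leans up to about 0.12 rad with its play, so at the stop the rod itself leans about 1.27 rad.
- saddle_top (a point): Middle of the top of the jack's round black rubber saddle (28 mm diameter), 82 mm above the bench at rest.
- lift_pad (a point): Middle of the underside of the yellow lift pad, straight below the black dot on its top: the saddle must bear here. The pad is a tab 32 mm wide (along the rail), 8 mm thick, sticking out of the board's edge over the jack; underside 88 mm above the bench at rest, 6 mm above the saddle. The plain steel tab 110 mm beside it is not the lift point.
- board: Loose plywood board 200 (x) x 145 (y) x 10 mm, 98 mm high at its top, with a brass clock movement on it (top at about 135 mm), about 0.6 kg. Origin on bench level; axes parallel to the rig's at rest. It lies on the two walls and tips about the foot bar in the back groove when the pad is lifted.
- board_foot (a point): Middle of the steel foot bar under the board's far edge, resting in the back groove.
- rod: Handle rod, 150 mm long, 0.1 kg: steel, 10 mm diameter with a chamfered foot, its upper 60 mm a red sleeve of 18 mm diameter. Origin at the middle of its foot, z axis up along the rod. It stands upright in the tool block, foot 10 mm above the bench, the hole 35 mm deep.
- rod_grip (a point): A point on the rod's axis in the red sleeve, 125 mm from the foot, 25 mm below its top: a good place to grip.
- block: Dark wooden tool block 150 x 60 x 45 mm, fixed; origin under its centre. The rod stands at x = -42 mm, a short blue-headed pin punch at x = +45 mm in its frame.
- punch: Pin punch, 10 mm diameter, 90 mm long, with a blue head, standing in the block. Leave alone.
- loupe: Green eye loupe, 38 mm diameter, 36 mm high. Leave alone.
- driver: Yellow screwdriver lying on the bench, 130 mm. Leave alone.
- bezel: Steel watch ring, 48 mm diameter, 6 mm high. Leave alone.
- oil: Small amber oil bottle, 28 mm diameter, 55 mm high. Leave alone.
- brush: Brush lying on the bench, 140 mm. Leave alone.
- saddle: The jack's saddle with its steel stem: the part that must carry the pad. Origin at the middle of its top (same point as point saddle_top).

How it is judged (in metres and radians):
On the way, in this order (a step that is already met when the one before it is completed fails the run):
1. the saddle stands under the middle of the yellow lift pad (within 9 mm), handle still up (horizontal distance between saddle_top and lift_pad below 0.009 m and value of joint lever below 0.2 rad), for 0.2 s.
2. the handle rod is fully home in the jack's socket (foot within 8 mm of its bottom) with the handle still up (distance between rod and socket_floor below 0.008 m and angle between the z axis of rod and the z axis of socket_floor, either way round below 0.25 rad and horizontal distance between saddle_top and lift_pad below 0.012 m and value of joint lever below 0.2 rad), for 0.2 s.
At the end, for the whole second after the job is handed in: Fingers hold the rod: lever beyond 1.0 rad (stop 1.15) and still, rod home (8 mm), saddle under the pad (13 mm) and bearing it with over 1 N, pad over 101 mm high, board at rest and untouched by the robot, its foot bar within 15 mm of its start (value of joint lever above 1 rad and velocity of joint lever below 0.1 rad/s and horizontal distance between saddle_top and lift_pad below 0.013 m and distance between rod and socket_floor below 0.008 m and angle between the z axis of rod and the z axis of socket_floor, either way round below 0.25 rad and contact force between saddle and board above 1 N and z of lift_pad in the frame of rig above 0.101 m and contact force between the fingers and rod above 1 N and contact force between each of the arm, the fingers and board below 0.3 N and distance of board_foot from where it was at the start of the episode below 0.015 m and linear speed of board below 0.03 m/s); the arm keeps its last pose, push and grip.
It fails at once if another thing on the bench is shifted by more than 30 mm (distance of any of punch, loupe, driver, bezel, oil, brush from where it was at the start of the episode above 0.03 m).
It fails at once if the clock board is shifted: its foot bar moves more than 20 mm (distance of board_foot from where it was at the start of the episode above 0.02 m).
It fails at once if the robot pushes the clock board with more than 2 N (contact force between any of the fingers, the arm and board above 2 N).
It also fails if it takes over 58 s, if anything falls off the work surface, if the arm or the gripper's body presses on something with over 40 N, if the wrist force passes 120 N, or if a joint passes its speed limit or range.

## Working session

There is one attempt and no reset: what is moved stays moved. The work goes in short steps, Python scripts to look and compute and a shell command to move; the robot and the scene stay as the last step left them, time stands still between calls to the robot, and variables do not carry over. Pictures are saved under pics/ and viewed, at most 10 in all, crops included, and the job is handed in when it is done.

```bash
mkdir -p pics
cat > h.py <<'E'
import numpy as np, cv2
from cell import bot
from scipy.spatial.transform import Rotation as R
def Rq(q): return R.from_quat([q[1],q[2],q[3],q[0]]).as_matrix()
def snap(name,fn):
    c=bot.camera(name); cv2.imwrite('pics/'+fn+'.png',c['image'][:,:,::-1]); np.savez('pics/'+fn+'.npz',**{k:np.array(v) for k,v in c.items()}); return c
def load(fn): return np.load('pics/'+fn+'.npz')
def pt(c,u,v,d=None,z=None):
    f=210/np.tan(np.radians(float(c['fov_y']))/2)
    r=np.array([(u-c['cx'])/f,(v-c['cy'])/f,1.]); w=Rq(c['orientation'])@r; e=np.array(c['eye'])
    if z is not None: return e+w*(z-e[2])/w[2]
    if d is None:
        p=c['depth'][int(v)-1:int(v)+2,int(u)-1:int(u)+2]; d=np.median(p[p>0])
    return e+w*d
E
python3 -c "
from h import *
for n in ['top','scene']:
  c=snap(n,n+'0'); print(n,c['eye'],c['orientation'],c['fov_y'],c['cx'],c['cy'])
s=bot.sense();print(s)"
```

```text
top [ 383.7450386   -19.12065625 1245.26177349] [-0.04235653  0.70687864 -0.70484824  0.04144243] 46.90345167394776 276.58419518374586 202.43474443883017
scene [1033.57223656  318.27283443  944.32839366] [-0.14856619  0.47164348  0.82734014 -0.26643724] 52.493544451183105 279.3864482940461 209.23806583307038
{'clock': 0.1, 'q': array([ 1.24530254e+00,  9.18083998e-02,  1.23179294e+00,  5.21415428e-06,
        1.81981990e+00, -5.67230248e-02]), 'joint_vel': array([-1.21937241e-03, -3.16706079e-04, -1.39756708e-03,  1.14501354e-03,
        6.33375996e-04, -1.71750579e-06]), 'joint_efforts': array([ 3.18794664e-03, -4.60216963e+01, -4.19216681e+01,  6.82980976e-05,
        1.06824012e-02, -9.97614620e-06]), 'position': array([159.23371332, 578.13700444, 192.03363601]), 'eef_rot': array([-1.76148570e-04,  1.33980568e-01,  9.90983537e-01, -8.97167129e-04]), 'contact_force': array([-0.20181296,  0.34724692,  0.76097478]), 'torque': array([-0.05445782, -0.00989016,  0.00268662]), 'grasp_force': 0.0, 'grip_width': 0.9993198149962432}
```

View pics/top0.png

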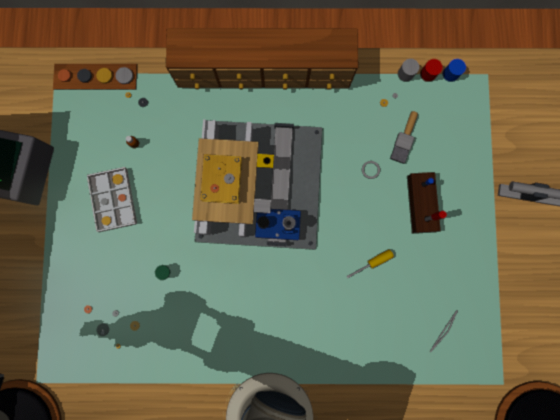

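View pics/scene0.png

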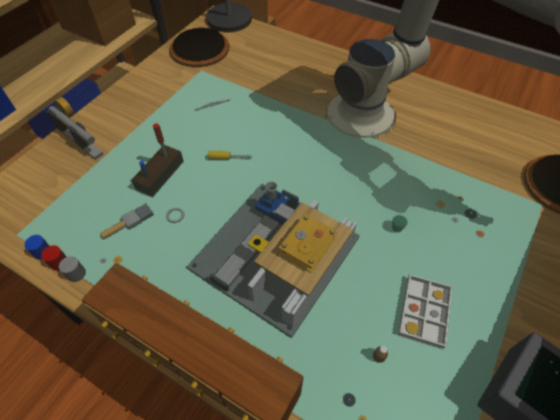

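Top view: the rig is at about (260,185), with the jack at (278,225), the yellow pad at (265,160) and the plain tab below it by the jack. The block is at (425,203), the rod's red top at (440,215) and the punch's blue head at (430,181). Next I enlarge these areas.

```bash
python3 -c "
from h import *
c=load('top0'); im=c['image'][:,:,::-1]
a=cv2.resize(im[110:260,185:335],(600,600),interpolation=cv2.INTER_CUBIC)
b=cv2.resize(im[160:240,400:460],None,fx=3.3,fy=3.3,interpolation=cv2.INTER_CUBIC)
o=np.zeros((600,800,3),np.uint8);o[:,:600]=a;o[:b.shape[0],600:600+b.shape[1]]=b
cv2.imwrite('pics/crop0.png',np.clip(o*1.6,0,255).astype(np.uint8))
for k in ['top0','scene0']:
  c=load(k);f=210/np.tan(np.radians(float(c['fov_y']))/2)
  for P in ([159,578,192],[0,0,0]):
    p=Rq(c['orientation']).T@(np.array(P)-c['eye']); print(k,P,p[:2]/p[2]*f+[c['cx'],c['cy']])
c=load('top0')
for uv in [(265,160),(288,222),(440,215),(430,181),(371,170),(380,260),(245,200)]: print(uv,pt(c,*uv).round(1))
c=load('scene0')
for uv in [(258,242),(269,186),(158,127),(141,160),(176,215)]: print(uv,pt(c,*uv).round(1))
"
```

```text
top0 [159, 578, 192] [ -6.51431804 366.66827751]
top0 [0, 0, 0] [268.92160183 417.14125566]
scene0 [159, 578, 192] [575.74350416 178.96107776]
scene0 [0, 0, 0] [359.65160085 114.17133988]
(265, 160) [623.8  10.9  96.1]
(288, 222) [476.1 -45.4  67.8]
(440, 215) [ 485.8 -385.9  158.2]
(430, 181) [ 573.3 -385.4   97.5]
(371, 170) [ 618.5 -264.    -2.3]
(380, 260) [ 384.8 -276.8   23.7]
(245, 200) [526.2  58.1  96.8]
(258, 242) [622.1  10.7  98.6]
(269, 186) [469.9 -52.7 101.5]
(158, 127) [ 486.9 -384.   158.3]
(141, 160) [ 512.  -476.1    1.7]
(176, 215) [ 616.  -260.3    2.2]
```

View pics/crop0.png

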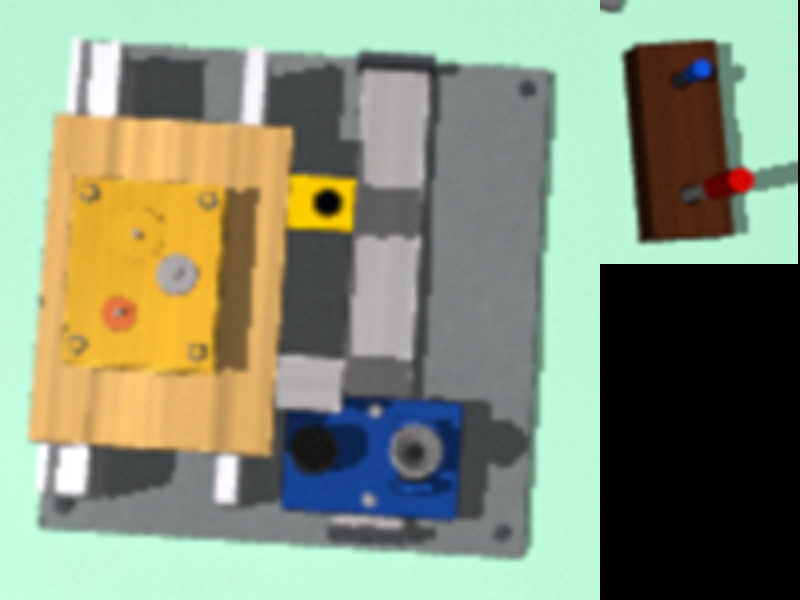

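The crop gives the pad dot at top-view pixel (267,160.8), the saddle at (263.3,222.5), the socket mouth at (289,222.8) and the rod top at (442.4,214.5). The plate corners are clear, so I'll compute positions from these.

```bash
cat >> h.py <<'E'
def to(x,y,z,yaw=None):
    "tool-frame shift in cm (axes as they stand now) and tool turn deg to bring tool y to world angle yaw"
    s=bot.sense(); M=Rq(s['eef_rot']); d=M.T@(np.array([x,y,z])-s['position'])/10
    a=np.degrees(np.arctan2(M[1,1],M[0,1])); print('t',s['clock'],'pos',s['position'].round(1),'tool-y',a.round(2),'shift cm',d.round(2),'turn',None if yaw is None else round((a-yaw+180)%360-180,2),'tilt',M[:,2].round(4))
E
python3 -c "
from h import *
c=load('top0')
C=[pt(c,185+u/4,110+v/4,z=12) for u,v in [(75,38),(552,70),(525,555),(40,527)]]
C=np.array(C)[:,:2]; print(C.round(1))
ex=(C[0]-C[3])+(C[1]-C[2]); ey=(C[0]-C[1])+(C[3]-C[2])
y1=np.degrees(np.arctan2(ex[1],ex[0])); y2=np.degrees(np.arctan2(ey[1],ey[0]))-90; yaw=(y1+y2)/2
u=np.array([np.cos(np.radians(yaw)),np.sin(np.radians(yaw))]); v=np.array([-u[1],u[0]])
o=C.mean(0)-55*v; print('yaw',y1,y2,'origin',o, np.linalg.norm(ex)/2,np.linalg.norm(ey)/2)
for n,a,b,z in [('dot',328,203,98),('saddle',313,450,82),('mouth',416,451,107)]:
  p=pt(c,185+a/4,110+b/4,z=z); print(n,p.round(1),'rig',((p[:2]-o)@u).round(1),((p[:2]-o)@v).round(1))
print('rodtop',pt(c,442.4,214.5,z=160),pt(load('scene0'),158.5,125,z=160))
to(474,-48,190,yaw)
"
```

```text
[[ 748.9  174.1]
 [ 728.2 -138. ]
 [ 412.6 -118.3]
 [ 429.5  189.7]]
yaw -3.189208617238786 -3.4599297870252315 origin [576.62842254 -28.01415377] 318.02290733076427 310.65622324298323
dot [621.6   6.   98. ] rig 42.9 36.5
saddle [473.6  14.6  82. ] rig -105.3 36.5
mouth [471.2 -46.8 107. ] rig -104.1 -24.9
rodtop [ 486.74601634 -390.72259518  160.        ] [ 481.56751598 -386.23150201  160.        ]
t 0.1 pos [159.2 578.1 192. ] tool-y 74.6 shift cm [-46.97 -52.01   0.29] turn 77.93 tilt [-6.0e-04 -1.7e-03 -1.0e+00]
```

```bash
python3 -m jog '[[[-2.94,-3.25,0,0,1],[-2.94,-3.25,0,0,1],[-2.94,-3.25,0,0,1],[-2.94,-3.25,0,0,1],[-2.94,-3.25,0,0,1],[-2.94,-3.25,0,0,1],[-2.94,-3.25,0,0,1],[-2.94,-3.25,0,0,1]]]' 40
python3 -m jog '[[[-2.94,-3.25,0,0,1],[-2.94,-3.25,0,0,1],[-2.94,-3.25,0,0,1],[-2.94,-3.25,0,0,1],[-2.94,-3.25,0,0,1],[-2.94,-3.25,0,0,1],[-2.94,-3.25,0,0,1],[-2.94,-3.25,0,0,1]]]'
python3 -m jog '[[[0,0,0,7.8,1],[0,0,0,7.8,1],[0,0,0,7.8,1],[0,0,0,7.8,1],[0,0,0,7.8,1],[0,0,0,7.8,1],[0,0,0,7.8,1],[0,0,0,7.8,1]]]'
python3 -m jog '[[[0,0,0,7.8,1],[0,0,0,7.8,1],[0,0,0,0,1],[0,0,0,0,1],[0,0,0,0,1],[0,0,0,0,1],[0,0,0,0,1],[0,0,0,0,1]]]'
python3 -c "
from h import *
to(471.2,-47.8,65,-3.3); c=snap('wrist','wrist1'); print(c['eye'],c['orientation'],c['fov_y'])"
```

```text
clock: 0.9
position: [317.3, 263.7, 192.7]
eef_rot: [-0.0, 0.134, 0.991, -0.0]
contact_force: [0.9, -0.4, -0.2]
grip_width: 1.005
grasp_force: 0.0
clock: 1.7
position: [475.1, -49.6, 192.7]
eef_rot: [-0.0, 0.134, 0.991, 0.0]
contact_force: [0.8, 0.9, 0.6]
grip_width: 1.002
grasp_force: 0.0
clock: 2.5
position: [474.5, -47.7, 192.5]
eef_rot: [-0.0, 0.63, 0.776, -0.0]
contact_force: [0.1, -0.2, -0.2]
grip_width: 1.001
grasp_force: 0.0
clock: 3.3
position: [474.8, -47.8, 193.1]
eef_rot: [-0.0, 0.728, 0.686, 0.0]
contact_force: [-0.2, 0.0, 0.0]
grip_width: 1.001
grasp_force: 0.0
t 3.3 pos [474.8 -47.8 193.1] tool-y -3.37 shift cm [-0.02 -0.35 12.81] turn -0.07 tilt [-0.  0. -1.]
[479.37906285  25.13029849 374.43634739] [ 0.14698391  0.98869278 -0.02940129 -0.0042275 ] 63.07194905985469
```

View pics/wrist1.png

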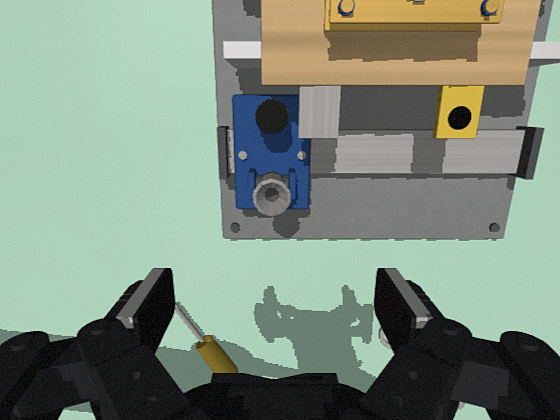

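The wrist view shows the socket mouth at (272,194), the saddle at (271,116) and the pad dot at (459,118), with the tube between the open fingers. I'll cross-check these positions and then descend.

```bash
python3 -c "
from h import *
c=load('wrist1')
u=np.array([np.cos(np.radians(-3.3)),np.sin(np.radians(-3.3))]); v=np.array([-u[1],u[0]]);o=[576.6,-28]
for n,a,b,z in [('dot',459.5,118,98),('saddle',271.5,116,82),('mouth',272,194,107)]:
  p=pt(c,a,b,z=z); print(n,p.round(1),'rig',((p[:2]-o)@u).round(1),((p[:2]-o)@v).round(1))
"
python3 -m jog '[[[0,-0.3,1.6,0,1],[0,0,1.6,0,1],[0,0,1.6,0,1],[0,0,1.6,0,1],[0,0,1.6,0,1],[0,0,1.6,0,1],[0,0,1.6,0,1],[0,0,1.6,0,1]]]'
python3 -m jog '[[[0,0,0,0,0],[0,0,0,0,0],[0,0,0,0,0],[0,0,0,0,0],[0,0,0,0,0],[0,0,0,0,0],[0,0,0,0,0],[0,0,0,0,0]]]' 40
python3 -c "
from h import *
to(471.2,-47.8,65,-3.3)"
```

```text
dot [623.6   6.3  98. ] rig 44.9 36.9
saddle [476.8  16.   82. ] rig -102.1 38.2
mouth [473.7 -43.9 107. ] rig -101.8 -21.8
clock: 4.15
position: [471.7, -47.6, 63.7]
eef_rot: [-0.0, 0.728, 0.686, -0.0]
contact_force: [0.6, 0.4, 0.2]
grip_width: 0.999
grasp_force: 0.0
clock: 4.95
position: [472.6, -47.7, 66.5]
eef_rot: [0.001, 0.728, 0.686, 0.001]
contact_force: [-0.0, -0.2, 5.8]
grip_width: 0.305
grasp_force: 39.1
t 4.95 pos [472.6 -47.7  66.5] tool-y -3.4 shift cm [-0.01 -0.14  0.15] turn -0.1 tilt [ 2.7e-03 -4.0e-04 -1.0e+00]
```

```bash
python3 -m jog '[[[0,0.4,0,0,0],[0,0.7,0,0,0],[0,0.9,0,0,0],[0,0.9,0,0,0],[0,0.9,0,0,0],[0,0.9,0,0,0],[0,0.9,0,0,0],[0,0.9,0,0,0]]]'
python3 -m jog '[[[0,0.9,0,0,0],[0,0.9,0,0,0],[0,0.9,0,0,0],[0,0.9,0,0,0],[0,0.9,0,0,0],[0,0.9,0,0,0],[0,0.7,0,0,0],[0,0.4,0,0,0]]]'
python3 -m jog '[[[0,0.4,0,0,0],[0,0.3,0,0,0],[0,0,0,0,0],[0,0,0,0,0],[0,0,0,0,0],[0,0,0,0,0],[0,0,0,0,0],[0,0,0,0,0]]]'
python3 -c "
from h import *
to(619.5,-56.4,65,-3.3)
c=snap('wrist','wrist2'); c=snap('top','top2'); im=c['image'][:,:,::-1]
cv2.imwrite('pics/crop2.png',np.clip(1.6*cv2.resize(im[125:225,230:330],(600,600),interpolation=cv2.INTER_CUBIC),0,255).astype(np.uint8))"
```

```text
clock: 5.75
position: [537.0, -51.6, 66.5]
eef_rot: [0.0, 0.728, 0.686, 0.0]
contact_force: [-4.1, 0.1, 6.7]
grip_width: 0.308
grasp_force: 39.3
clock: 6.55
position: [602.1, -55.5, 66.5]
eef_rot: [0.0, 0.728, 0.686, 0.0]
contact_force: [-3.1, -0.5, 7.0]
grip_width: 0.308
grasp_force: 39.3
clock: 7.35
position: [609.2, -55.9, 66.6]
eef_rot: [0.001, 0.728, 0.686, 0.001]
contact_force: [-0.6, -0.1, 5.8]
grip_width: 0.307
grasp_force: 39.2
t 7.35 pos [609.2 -55.9  66.6] tool-y -3.4 shift cm [0.01 1.03 0.16] turn -0.1 tilt [ 2.1e-03 -4.0e-04 -1.0e+00]
```

View pics/wrist2.png

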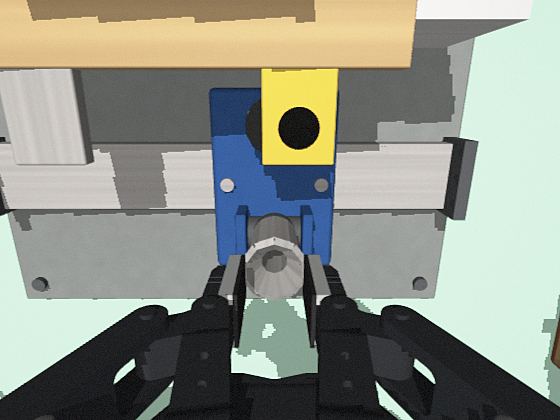

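The wrist view shows the mouth at (274,262) and the pad dot at (299,128). The saddle's dark rim shows to the left of the pad, so it needs to go a little further along +x.

```bash
python3 -c "
from h import *
c=load('wrist2')
u=np.array([np.cos(np.radians(-3.35)),np.sin(np.radians(-3.35))])
a=pt(c,299,128,z=98);b=pt(c,274,262,z=107);print((a-b)[:2]@u,a,b, pt(c,247,123,z=82)[:2]@u-a[:2]@u)
"
python3 -m jog '[[[0,0.3,0,0,0],[0,0.3,0,0,0],[0,0.3,0,0,0],[0,0.15,0,0,0],[0,0,0,0,0],[0,0,0,0,0],[0,0,0,0,0],[0,0,0,0,0]]]'
python3 -c "
from h import *
to(619.5,-56.4,65,-3.3); c=snap('wrist','wrist3')"
```

```text
10.798026756393092 [623.90099887   6.70805497  98.        ] [609.70400918 -51.04312679 107.        ] -23.360535946650657
clock: 8.25
position: [619.4, -56.5, 66.6]
eef_rot: [0.001, 0.728, 0.686, 0.0]
contact_force: [-2.1, 0.8, 6.6]
grip_width: 0.305
grasp_force: 39.3
t 8.25 pos [619.4 -56.5  66.6] tool-y -3.41 shift cm [0.01 0.01 0.16] turn -0.11 tilt [ 1.6e-03 -4.0e-04 -1.0e+00]
```

View pics/wrist3.png

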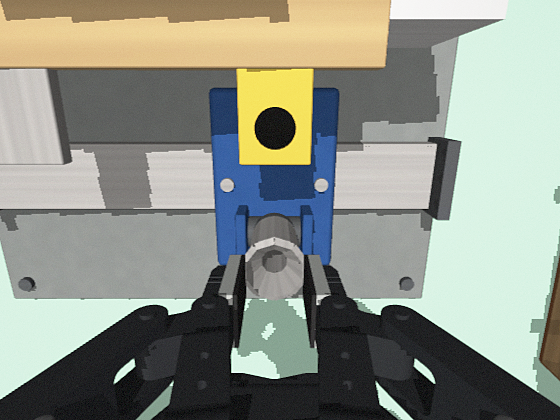

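The saddle is now centred under the pad: the dot is at column 275 and the jack's middle is at 274. Next I let go, rise, and go to the rod.

```bash
python3 -m jog '[[[0,0,0,0,1],[0,0,0,0,1],[0,0,0,0,1],[0,0,0,0,1],[0,0,-2,0,1],[0,0,-4,0,1],[0,0,-4,0,1],[0,0,-4,0,1]]]'
python3 -c "
from h import *
to(485,-388.5,205,-3.3)"
```

```text
clock: 9.1
position: [618.7, -56.3, 206.2]
eef_rot: [-0.0, 0.728, 0.686, -0.0]
contact_force: [0.5, 0.5, 0.5]
grip_width: 0.998
grasp_force: 0.0
t 9.1 pos [618.7 -56.3 206.2] tool-y -3.4 shift cm [-33.96 -11.38   0.13] turn -0.1 tilt [-7.e-04  1.e-04 -1.e+00]
```

```bash
python3 -m jog '[[[-4.2,-1.42,0,0,1],[-4.2,-1.42,0,0,1],[-4.2,-1.42,0,0,1],[-4.2,-1.42,0,0,1],[-4.2,-1.42,0,0,1],[-4.2,-1.42,0,0,1],[-4.2,-1.42,0,0,1],[-4.2,-1.42,0,0,1]]]'
python3 -m jog '[[[-0.3,0,0,0,1],[0,0,0,0,1],[0,0,0,0,1],[0,0,0,0,1],[0,0,0,0,1],[0,0,0,0,1],[0,0,0,0,1],[0,0,0,0,1]]]'
python3 -c "
from h import *
to(485,-388.5,116,-3.3); c=snap('wrist','wrist4')
d=snap('top','top4')
im=c['image'][:,:,::-1]; o=np.zeros((420,800,3),np.uint8); o[:,:560]=im
o[:240,560:]=cv2.resize(d['image'][190:230,420:460,::-1],(240,240),interpolation=cv2.INTER_CUBIC); cv2.imwrite('pics/v4.png',o)
h=cv2.cvtColor(c['image'],cv2.COLOR_RGB2HSV); m=((h[...,0]<8)|(h[...,0]>172))&(h[...,1]>150)&(h[...,2]>50)
ys,xs=np.nonzero(m); D=c['depth'][ys,xs]; P=np.array([pt(c,x,y,d=z) for x,y,z in zip(xs,ys,D)]); k=P[:,2]>157; print(len(P),k.sum(),P[k].mean(0),P[k].min(0),P[k].max(0),P[:,2].max())
"
```

```text
clock: 9.9
position: [484.7, -386.6, 205.0]
eef_rot: [0.0, 0.728, 0.686, 0.0]
contact_force: [-0.1, -0.0, 0.6]
grip_width: 1.0
grasp_force: 0.0
clock: 10.7
position: [485.7, -387.8, 205.1]
eef_rot: [0.0, 0.728, 0.686, 0.0]
contact_force: [0.0, 0.5, -0.4]
grip_width: 1.0
grasp_force: 0.0
t 10.7 pos [ 485.7 -387.8  205.1] tool-y -3.37 shift cm [-0.08 -0.06  8.91] turn -0.07 tilt [ 1.e-04 -1.e-04 -1.e+00]
899 460 [ 488.46045182 -390.88737325  161.78469378] [ 480.02956512 -400.4976578   157.13569721] [ 496.39665088 -314.83129329  386.49370346] 386.4937034595015
```

View pics/v4.png

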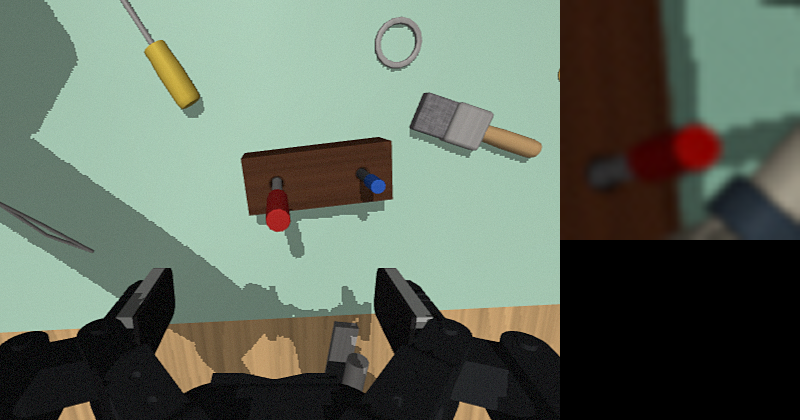

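The wrist view shows the red rod top at (278,219), midway between the fingers, with the punch well clear at (377,186). Top and wrist views agree on a rod axis near (487.5,-391), so I descend there.

```bash
python3 -m jog '[[[-0.31,0.2,0,0,1],[0,0,1.3,0,1],[0,0,1.3,0,1],[0,0,1.3,0,1],[0,0,1.3,0,1],[0,0,1.3,0,1],[0,0,1.3,0,1],[0,0,1.1,0,1]]]'
python3 -m jog '[[[0,0,0,0,0],[0,0,0,0,0],[0,0,0,0,0],[0,0,0,0,0],[0,0,0,0,0],[0,0,0,0,0],[0,0,0,0,0],[0,0,0,0,0]]]' 60
python3 -m jog '[[[0,0,-0.5,0,0],[0,0,-1,0,0],[0,0,-1,0,0],[0,0,-1,0,0],[0,0,-1,0,0],[0,0,-1.5,0,0],[0,0,-2,0,0],[0,0,-2,0,0]]]'
python3 -c "
from h import *
to(619.2,-55.5,250,-3.3)"
```

```text
clock: 11.6
position: [487.1, -391.0, 114.6]
eef_rot: [-0.0, 0.728, 0.686, -0.0]
contact_force: [-0.4, -0.2, -0.0]
grip_width: 0.997
grasp_force: 0.0
clock: 12.4
position: [487.6, -391.5, 117.1]
eef_rot: [0.001, 0.728, 0.686, 0.0]
contact_force: [-0.1, 0.1, 5.4]
grip_width: 0.159
grasp_force: 58.7
clock: 13.2
position: [487.3, -391.1, 217.6]
eef_rot: [0.0, 0.728, 0.686, 0.0]
contact_force: [0.3, -0.4, -1.2]
grip_width: 0.156
grasp_force: 58.6
t 13.2 pos [ 487.3 -391.1  217.6] tool-y -3.39 shift cm [34.29 11.18 -3.24] turn -0.09 tilt [ 1.e-04 -1.e-04 -1.e+00]
```

```bash
python3 -m jog '[[[0,0,-2,0,0],[4,1.3,0,0,0],[4,1.3,0,0,0],[4,1.3,0,0,0],[4,1.3,0,0,0],[4,1.3,0,0,0],[4,1.3,0,0,0],[4,1.3,0,0,0]]]'
python3 -m jog '[[[3.3,1.1,0,0,0],[2.1,0.7,0,0,0],[0.9,0.3,0,0,0],[0,0,0,0,0],[0,0,0,0,0],[0,0,0,0,0],[0,0,0,0,0],[0,0,0,0,0]]]'
python3 -c "
from h import *
to(619.2,-55.5,235,-3.3)
c=snap('wrist','wrist5');d=snap('scene','scene5')
im=c['image'][:,:,::-1]; o=np.zeros((600,800,3),np.uint8); o[:420,:400]=im[:,80:480]
o[:600,400:]=cv2.resize(d['image'][130:280,210:310,::-1],(400,600),interpolation=cv2.INTER_CUBIC); cv2.imwrite('pics/v5.png',np.clip(o*1.4,0,255).astype(np.uint8))
"
```

```text
clock: 14.0
position: [595.2, -115.5, 237.4]
eef_rot: [0.001, 0.728, 0.686, 0.0]
contact_force: [0.3, -0.9, -1.2]
grip_width: 0.153
grasp_force: 58.7
clock: 14.8
position: [619.2, -56.4, 236.2]
eef_rot: [0.0, 0.728, 0.685, -0.0]
contact_force: [-0.1, -0.3, -0.6]
grip_width: 0.157
grasp_force: 58.7
t 14.8 pos [619.2 -56.4 236.2] tool-y -3.48 shift cm [ 0.09 -0.01  0.12] turn -0.18 tilt [ 1.e-04 -2.e-04 -1.e+00]
```

View pics/v5.png

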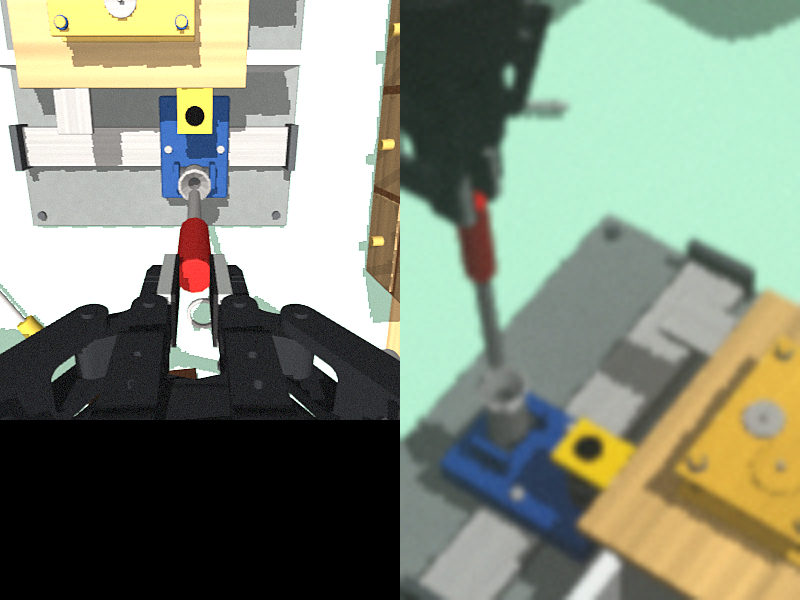

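The rod is held and looks upright. In the wrist view its foot is at about (274,190), just behind the socket mouth at (274,180). I'll measure its tilt and foot position from depth.

```bash
python3 -c "
from h import *
c=load('wrist5')
f=210/np.tan(np.radians(float(c['fov_y']))/2)
V,U=np.mgrid[165:300,255:295]; D=c['depth'][165:300,255:295]
P=np.stack([pt(c,u,v,d=z) for u,v,z in zip(U.ravel(),V.ravel(),D.ravel())])
for lo in range(60,270,6):
  k=(P[:,2]>=lo)&(P[:,2]<lo+6)
  if k.sum()>3: print(lo,k.sum(),'x',P[k,0].min().round(1),P[k,0].max().round(1),'y',P[k,1].min().round(1),P[k,1].max().round(1))
"
```

```text
60 126 x 599.2 640.7 y -69.0 -42.6
66 239 x 599.0 641.0 y -69.0 -42.1
72 36 x 611.0 631.2 y -61.8 -42.8
78 38 x 612.3 630.1 y -61.8 -42.9
84 29 x 613.4 628.1 y -61.6 -42.8
90 16 x 614.7 625.3 y -61.3 -57.8
96 97 x 612.0 628.2 y -62.8 -47.7
102 298 x 605.4 634.8 y -69.1 -39.9
108 190 x 605.5 634.6 y -67.5 -40.4
132 14 x 615.4 624.7 y -57.1 -52.4
138 18 x 615.5 624.6 y -56.5 -52.1
144 25 x 615.5 624.6 y -55.9 -52.1
150 19 x 615.7 624.5 y -55.5 -52.2
156 23 x 615.8 624.4 y -55.5 -52.3
162 24 x 615.8 624.3 y -55.3 -52.4
168 28 x 615.1 624.7 y -58.0 -52.2
174 32 x 615.1 624.7 y -57.9 -52.3
180 32 x 615.3 624.6 y -56.3 -52.3
186 32 x 615.4 624.5 y -55.8 -52.2
192 33 x 615.5 624.5 y -55.7 -52.3
198 41 x 615.6 624.3 y -55.4 -52.2
204 26 x 616.4 623.6 y -54.4 -52.3
216 12 x 611.1 624.2 y -55.4 -48.6
222 86 x 611.2 628.6 y -58.1 -48.2
228 100 x 611.4 628.3 y -55.2 -48.3
234 103 x 611.0 628.5 y -57.6 -48.1
240 120 x 610.9 628.3 y -56.0 -47.9
246 123 x 611.0 628.2 y -55.4 -48.1
252 148 x 611.2 628.1 y -55.4 -48.1
258 141 x 611.7 628.3 y -54.7 -48.2
264 145 x 612.5 627.0 y -52.4 -48.0
```

The rod is upright on axis (620.0,-57.2) and the mouth is at (620.1,-54.6), so I correct 2.5 mm in tool x and insert.

```bash
python3 -m jog '[[[0.25,0,0,0,0],[0,0,1,0,0],[0,0,1,0,0],[0,0,0.6,0,0],[0,0,0.4,0,0],[0,0,0.4,0,0],[0,0,0.4,0,0],[0,0,0.4,0,0]]]'
python3 -m jog '[[[0,0,0.4,0,0],[0,0,0.4,0,0],[0,0,0.4,0,0],[0,0,0.2,0,0],[0,0,0,0,0],[0,0,0,0,0],[0,0,0,0,0],[0,0,0,0,0]]]'
```

```text
clock: 15.7
position: [619.7, -53.0, 194.0]
eef_rot: [0.0, 0.728, 0.686, 0.0]
contact_force: [0.9, -0.7, -0.4]
grip_width: 0.159
grasp_force: 58.7
clock: 16.5
position: [619.7, -53.0, 180.4]
eef_rot: [0.0, 0.728, 0.686, 0.0]
contact_force: [-0.5, -0.3, -0.4]
grip_width: 0.159
grasp_force: 58.7
```

```bash
python3 -m jog '[[[0,0,0.3,0,0],[0,0,0.2,0,0],[0,0,0.15,0,0],[0,0,0.1,0,0],[0,0,0.1,0,0],[0,0,0,0,0],[0,0,0,0,0],[0,0,0,0,0]]]'
```

```text
clock: 17.3
position: [620.1, -53.0, 173.1]
eef_rot: [0.001, 0.728, 0.686, 0.001]
contact_force: [-0.7, 0.6, 5.4]
grip_width: 0.158
grasp_force: 59.5
```

```bash
python3 -m jog '[[[0,0,0.1,0,0],[0,0,0.1,0,0],[0,0,0.1,0,0],[0,0,0,0,0],[0,0,0,0,0],[0,0,0,0,0],[0,0,0,0,0],[0,0,0,0,0]]]'
python3 -c "
from h import *
to(619,-56,173,-3.3)"
```

```text
clock: 18.1
position: [620.9, -53.2, 172.9]
eef_rot: [0.003, 0.728, 0.686, 0.002]
contact_force: [-1.3, -0.1, 13.0]
grip_width: 0.156
grasp_force: 60.5
t 18.1 pos [620.9 -53.2 172.9] tool-y -3.4 shift cm [-0.29 -0.18 -0.01] turn -0.1 tilt [ 0.0069 -0.001  -1.    ]
```

The foot is firmly on the socket floor: 13 N up, at the predicted height. Next I compute the arc increments.

```bash
python3 -c "
import numpy as np
t=np.linspace(0,1.28,25);r=13.45
for a,b in zip((-np.diff(r*np.sin(t))).round(2),(np.diff(-r*np.cos(t))).round(2)): print([float(a),0,float(b)],end=' ')"
```

```text
[-0.72, 0, 0.02] [-0.71, 0, 0.06] [-0.71, 0, 0.1] [-0.7, 0, 0.13] [-0.7, 0, 0.17] [-0.69, 0, 0.21] [-0.67, 0, 0.24] [-0.66, 0, 0.28] [-0.64, 0, 0.31] [-0.63, 0, 0.35] [-0.61, 0, 0.38] [-0.59, 0, 0.41] [-0.56, 0, 0.44] [-0.54, 0, 0.47] [-0.51, 0, 0.5] [-0.49, 0, 0.53] [-0.46, 0, 0.55] [-0.43, 0, 0.58] [-0.4, 0, 0.6] [-0.36, 0, 0.62] [-0.33, 0, 0.64] [-0.3, 0, 0.65] [-0.26, 0, 0.67] [-0.22, 0, 0.68]
```

```bash
python3 -m jog '[[[-0.72,0,0.02,0,0],[-0.71,0,0.06,0,0],[-0.71,0,0.1,0,0],[-0.7,0,0.13,0,0],[-0.7,0,0.17,0,0],[-0.69,0,0.21,0,0],[-0.67,0,0.24,0,0],[-0.66,0,0.28,0,0]]]' 40
python3 -c "
from h import *
to(619,-54.6,57-19,-3.3)"
```

```text
clock: 18.9
position: [618.1, -109.5, 161.4]
eef_rot: [0.004, 0.728, 0.686, 0.002]
contact_force: [0.2, -1.3, 15.3]
grip_width: 0.154
grasp_force: 69.5
t 18.9 pos [ 618.1 -109.5  161.4] tool-y -3.42 shift cm [ 5.51 -0.34 12.33] turn -0.12 tilt [ 0.0083 -0.0023 -1.    ]
```

```bash
python3 -m jog '[[[-0.64,0,0.31,0,0],[-0.63,0,0.35,0,0],[-0.61,0,0.38,0,0],[-0.59,0,0.41,0,0],[-0.56,0,0.44,0,0],[-0.54,0,0.47,0,0],[-0.51,0,0.5,0,0],[-0.49,0,0.53,0,0]]]'
python3 -c "
from h import *
to(619,-54.6,57-19,-3.3)"
```

```text
clock: 19.7
position: [615.7, -157.3, 128.6]
eef_rot: [0.006, 0.728, 0.685, 0.001]
contact_force: [-1.6, -7.6, 17.7]
grip_width: 0.156
grasp_force: 95.8
t 19.7 pos [ 615.7 -157.3  128.6] tool-y -3.51 shift cm [10.32 -0.39  9.  ] turn -0.21 tilt [ 0.0096 -0.0061 -0.9999]
```

```bash
python3 -m jog '[[[-0.46,0,0.55,0,0],[-0.43,0,0.58,0,0],[-0.4,0,0.6,0,0],[-0.36,0,0.62,0,0],[-0.33,0,0.64,0,0],[-0.3,0,0.65,0,0],[-0.26,0,0.67,0,0],[-0.22,0,0.68,0,0]]]'
python3 -c "
from h import *
to(619,-54.6,57-19,-3.3)
snap('scene','scene6')"
```

```text
clock: 20.5
position: [615.0, -193.4, 81.9]
eef_rot: [0.012, 0.73, 0.683, -0.002]
contact_force: [-0.5, -31.0, 23.4]
grip_width: 0.155
grasp_force: 106.4
t 20.5 pos [ 615.  -193.4   81.9] tool-y -3.82 shift cm [13.96 -0.6   4.1 ] turn -0.52 tilt [ 0.0141 -0.0209 -0.9997]
```

```bash
python3 -c "
from h import *
d=load('scene6'); snap('wrist','wrist6')
c=load('wrist6')
o=np.zeros((600,800,3),np.uint8); o[:420,:400]=c['image'][:,80:480,::-1]
o[:,400:]=cv2.resize(d['image'][130:280,200:300,::-1],(400,600),interpolation=cv2.INTER_CUBIC); cv2.imwrite('pics/v6.png',np.clip(o*1.6,0,255).astype(np.uint8))
s=bot.sense();print(s['position'],s['contact_force'],s['torque'],s['grasp_force'])
"
```

```text
[ 615.04993918 -194.117098     81.00268893] [  0.10060915 -29.8926264   20.75644941] [-4.43908582 -0.13548909 -0.45298401] 105.37560939788818
```

View pics/v6.png

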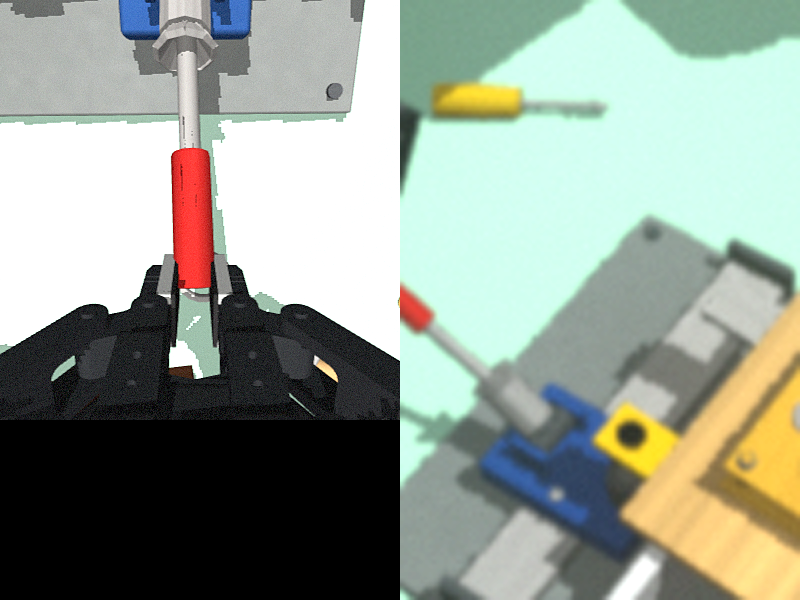

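The wrist view shows the rod down, with the flare at about (265,45), the sleeve's lower end at (270,152) and its top near (275,287) between the pads. The scene view shows the saddle against the pad. I'll use depth to check that the rod is home and what its lean is.

```bash
python3 -c "
from h import *
c=load('wrist6'); im=cv2.cvtColor(c['image'],cv2.COLOR_RGB2HSV).astype(int)
for v in list(range(0,300,8)):
  D=c['depth'][v,235:305]; P=np.array([pt(c,235+i,v,d=z) for i,z in enumerate(D)]); i=int(np.argmax(P[:,2]*(np.abs(np.arange(70)-(31+(5*v/290)))<14)))
  print(v,235+i,P[i].round(1),im[v,235+i])
print(c['eye'])
"
```

```text
0 265 [619.2 -76.6  86.2] [ 11  15 137]
8 263 [618.1 -80.1  88.4] [  0   5 147]
16 266 [619.2 -83.9  90.9] [30  3 80]
24 266 [618.9 -87.6  94.3] [170   7 111]
32 269 [619.9 -91.4  97.8] [ 23   9 120]
40 266 [618.5 -92.6  85.1] [30 10 76]
48 269 [619.6 -96.3  87.2] [10 20 78]
56 266 [617.9 -99.7  88.7] [ 10  11 145]
64 260 [ 617.8 -117.5  260.4] [ 15   8 133]
72 267 [ 617.9 -106.9   92.7] [ 21  12 146]
80 269 [ 618.5 -110.4   94.9] [ 11  14 141]
88 265 [ 616.5 -113.7   96.1] [ 20  11 145]
96 270 [ 618.5 -117.3   97.5] [ 20   5 140]
104 266 [ 617.8 -117.5  260.4] [ 17  12 151]
112 265 [ 615.7 -124.   100.9] [ 13  12 150]
120 271 [ 618.2 -127.5  102.6] [ 15  11 138]
128 269 [ 617.  -130.8  104.8] [  6   9 142]
136 266 [ 615.5 -133.9  107.3] [ 23   7 149]
144 273 [ 618.3 -137.5  108.3] [23 11 96]
152 272 [ 617.6 -140.1  113.9] [  1 195 173]
160 274 [ 618.2 -143.2  116.2] [  0 198 169]
168 272 [ 617.2 -146.3  117.4] [  0 199 169]
176 273 [ 617.3 -149.5  118.8] [  0 199 168]
184 272 [ 616.7 -152.5  120.5] [  2 209 167]
192 270 [ 615.6 -155.5  121.8] [  1 205 167]
200 279 [ 619.1 -158.7  123.6] [  1 206 150]
208 273 [ 616.4 -161.5  125.3] [  1 210 163]
216 274 [ 616.6 -164.1  127.9] [  0 195 170]
224 276 [ 617.2 -167.6  128.2] [  0 198 166]
232 274 [ 616.1 -170.6  129.5] [  1 200 166]
240 263 [ 611.4 -173.   131.4] [  1 201 160]
248 277 [ 616.9 -176.1  133.3] [  0 207 159]
256 279 [ 617.5 -179.3  134.1] [  1 204 155]
264 278 [ 616.9 -182.1  135.6] [  1 207 160]
272 257 [ 608.4 -183.2  139. ] [ 98 128   8]
280 268 [ 617.8 -117.5  260.4] [  0 204 165]
288 257 [ 608.2 -187.   144.8] [0 0 0]
296 258 [ 607.7 -195.2  137.4] [0 0 0]
[ 617.78395156 -117.53525225  260.38533377]
```

```bash
python3 -c "
from h import *
for k,uv in [('scene0',(258,242)),('scene6',(257.5,238))]:
  c=load(k)
  P=np.array([pt(c,uv[0]+i,uv[1]+j,d=c['depth'][int(uv[1]+j),int(uv[0]+i)]) for i in range(-2,3) for j in range(-2,3)]); print(k,np.median(P,0).round(1))
c=load('wrist6')
# socket flare end ring: fit; list tube points along centre column
for v in range(0,64,4):
  print(v,[tuple(pt(c,u,v,d=c['depth'][v,u])[1:].round(0)) for u in (255,262,266,270,277)])
"
```

```text
scene0 [622.   10.5  97.8]
scene6 [622.3  10.2 115.6]
0 [(np.float64(-75.0), np.float64(83.0)), (np.float64(-76.0), np.float64(86.0)), (np.float64(-76.0), np.float64(84.0)), (np.float64(-76.0), np.float64(84.0)), (np.float64(-76.0), np.float64(82.0))]
4 [(np.float64(-77.0), np.float64(84.0)), (np.float64(-78.0), np.float64(85.0)), (np.float64(-78.0), np.float64(87.0)), (np.float64(-78.0), np.float64(85.0)), (np.float64(-78.0), np.float64(85.0))]
8 [(np.float64(-79.0), np.float64(85.0)), (np.float64(-80.0), np.float64(87.0)), (np.float64(-80.0), np.float64(88.0)), (np.float64(-80.0), np.float64(85.0)), (np.float64(-80.0), np.float64(86.0))]
12 [(np.float64(-81.0), np.float64(87.0)), (np.float64(-82.0), np.float64(90.0)), (np.float64(-82.0), np.float64(89.0)), (np.float64(-82.0), np.float64(87.0)), (np.float64(-82.0), np.float64(87.0))]
16 [(np.float64(-83.0), np.float64(86.0)), (np.float64(-84.0), np.float64(90.0)), (np.float64(-84.0), np.float64(91.0)), (np.float64(-83.0), np.float64(88.0)), (np.float64(-84.0), np.float64(89.0))]
20 [(np.float64(-84.0), np.float64(86.0)), (np.float64
[... 1442 characters left out ...]
p.float64(86.0)), (np.float64(-96.0), np.float64(87.0)), (np.float64(-95.0), np.float64(77.0))]
52 [(np.float64(-96.0), np.float64(76.0)), (np.float64(-98.0), np.float64(87.0)), (np.float64(-98.0), np.float64(87.0)), (np.float64(-98.0), np.float64(86.0)), (np.float64(-98.0), np.float64(82.0))]
56 [(np.float64(-98.0), np.float64(75.0)), (np.float64(-99.0), np.float64(87.0)), (np.float64(-100.0), np.float64(89.0)), (np.float64(-100.0), np.float64(87.0)), (np.float64(-100.0), np.float64(84.0))]
60 [(np.float64(-100.0), np.float64(75.0)), (np.float64(-101.0), np.float64(88.0)), (np.float64(-101.0), np.float64(89.0)), (np.float64(-102.0), np.float64(89.0)), (np.float64(-101.0), np.float64(84.0))]
```

```bash
cat > chk.py <<'E'
from h import *
import sys
s=bot.sense(); print('t',s['clock'],'TCP',s['position'].round(1),'F',s['contact_force'].round(1),'T',s['torque'].round(2),'g',round(s['grasp_force'],1),round(s['grip_width'],3))
c=snap('scene','s'+sys.argv[1]); b=c['image'].astype(int)
# yellow pad: saturated pixels near dot
m=np.zeros(c['depth'].shape,bool); m[215:260,245:275]=True
h=cv2.cvtColor(c['image'],cv2.COLOR_RGB2HSV); m&=(h[...,0]>22)&(h[...,0]<32)&(h[...,1]>200)
ys,xs=np.nonzero(m); P=np.array([pt(c,x,y,d=c['depth'][y,x]) for x,y in zip(xs,ys)]); print('pad top',len(P),np.median(P,0).round(1))
w=snap('wrist','w'+sys.argv[1]); h=cv2.cvtColor(w['image'],cv2.COLOR_RGB2HSV)
m=((h[...,0]<5)|(h[...,0]>174))&(h[...,1]>150)&(h[...,2]>80)
ys,xs=np.nonzero(m); P=np.array([pt(w,x,y,d=w['depth'][y,x]) for x,y in zip(xs,ys)]); P=P[(P[:,2]<200)&(abs(P[:,0]-np.median(P[:,0]))<3)]
k=np.polyfit(P[:,1],P[:,2],1); a=np.arctan(-k[0]); d=np.array([-np.cos(a),np.sin(a)]); n=np.array([np.sin(a),np.cos(a)])
y1=P[:,1].max(); A=np.array([y1,np.polyval(k,y1)])-9*n
print('rod lean',round(np.pi/2-a,3),'sleeve bottom axis',A.round(1),'foot',(A-90*d).round(1),'top',(A+60*d).round(1),'y range red',P[:,1].min().round(1),y1.round(1))
E
python3 chk.py a
python3 -m jog '[[[0,0,0,0,0],[0,0,0,0,0],[0,0,0,0,0],[0,0,0,0,0],[0,0,0,0,0],[0,0,0,0,0],[0,0,0,0,0],[0,0,0,0,0]]]'
python3 chk.py b
```

```text
t 20.6 TCP [ 615.  -194.1   81. ] F [  0.1 -29.9  20.8] T [-4.44 -0.14 -0.45] g 105.4 0.16
pad top 120 [626.9  20.6 113.6]
rod lean 1.092 sleeve bottom axis [-142.2  104.7] foot [-62.3  63.2] top [-195.5  132.3] y range red -191.2 -138.1
clock: 21.5
position: [615.3, -193.7, 81.9]
eef_rot: [0.013, 0.731, 0.683, -0.002]
contact_force: [-0.1, -28.2, 21.6]
grip_width: 0.158
grasp_force: 105.3
t 21.5 TCP [ 615.3 -193.7   81.9] F [ -0.1 -28.2  21.6] T [-4.45 -0.08 -0.5 ] g 105.3 0.158
pad top 117 [626.6  19.8 113.5]
rod lean 1.09 sleeve bottom axis [-142.2  105.1] foot [-62.4  63.6] top [-195.4  132.9] y range red -191.3 -138.1
```

The rod is home: foot at (-62,63.6) against the expected (-62.6,61). The lever is only about 1.03–1.08 rad, and the pads have slid toward the rod's end. I'll ease the axial compression and press down further.

```bash
python3 -m jog '[[[-0.1,0,0.3,0,0],[-0.1,0,0.3,0,0],[-0.1,0,0.3,0,0],[-0.1,0,0.3,0,0],[0,0,0,0,0],[0,0,0,0,0],[0,0,0,0,0],[0,0,0,0,0]]]'
python3 chk.py c
```

```text
clock: 22.4
position: [613.9, -200.3, 69.9]
eef_rot: [0.013, 0.731, 0.682, -0.004]
contact_force: [-5.0, -35.7, 21.8]
grip_width: 0.156
grasp_force: 102.6
t 22.4 TCP [ 613.9 -200.3   69.9] F [ -5.  -35.7  21.8] T [-5.51  0.81  0.33] g 102.6 0.156
pad top 120 [625.8  20.3 115.5]
rod lean 1.172 sleeve bottom axis [-145.6   97.3] foot [-62.6  62.4] top [-200.9  120.6] y range red -197.1 -142.1
```

The rod now follows the hand without slipping. I continue to the stop, easing further outward.

```bash
python3 -m jog '[[[-0.2,0,0.15,0,0],[-0.2,0,0.25,0,0],[-0.2,0,0.3,0,0],[-0.15,0,0.3,0,0],[0,0,0,0,0],[0,0,0,0,0],[0,0,0,0,0],[0,0,0,0,0]]]'
python3 chk.py d
```

```text
clock: 23.3
position: [614.2, -205.2, 58.4]
eef_rot: [0.012, 0.73, 0.683, -0.002]
contact_force: [0.5, -29.5, 16.8]
grip_width: 0.159
grasp_force: 99.1
t 23.3 TCP [ 614.2 -205.2   58.4] F [  0.5 -29.5  16.8] T [-4.4  -0.16 -0.26] g 99.1 0.159
pad top 120 [626.1  20.6 116.8]
rod lean 1.259 sleeve bottom axis [-148.1   90.6] foot [-62.5  62.9] top [-205.2  109. ] y range red -202.1 -145.4
```

```bash
python3 -m jog '[[[0,0,0.1,0,0],[0,0,0,0,0],[0,0,0,0,0],[0,0,0,0,0],[0,0,0,0,0],[0,0,0,0,0],[0,0,0,0,0],[0,0,0,0,0]]]'
python3 chk.py e; python3 -c "
from h import *
c=load('we');d=load('se')
o=np.zeros((600,800,3),np.uint8); o[:420,:400]=c['image'][:,80:480,::-1]
o[:,400:]=cv2.resize(d['image'][130:280,200:300,::-1],(400,600),interpolation=cv2.INTER_CUBIC); cv2.imwrite('pics/ve.png',np.clip(o*1.6,0,255).astype(np.uint8))"
```

```text
clock: 24.2
position: [614.3, -205.5, 57.6]
eef_rot: [0.012, 0.731, 0.683, -0.002]
contact_force: [-0.2, -29.6, 16.6]
grip_width: 0.155
grasp_force: 99.2
t 24.2 TCP [ 614.3 -205.5   57.6] F [ -0.2 -29.6  16.6] T [-4.46 -0.1  -0.31] g 99.2 0.155
pad top 120 [626.5  19.9 116.3]
rod lean 1.263 sleeve bottom axis [-148.4   90. ] foot [-62.6  62.7] top [-205.5  108.2] y range red -202.4 -145.6
```

View pics/ve.png

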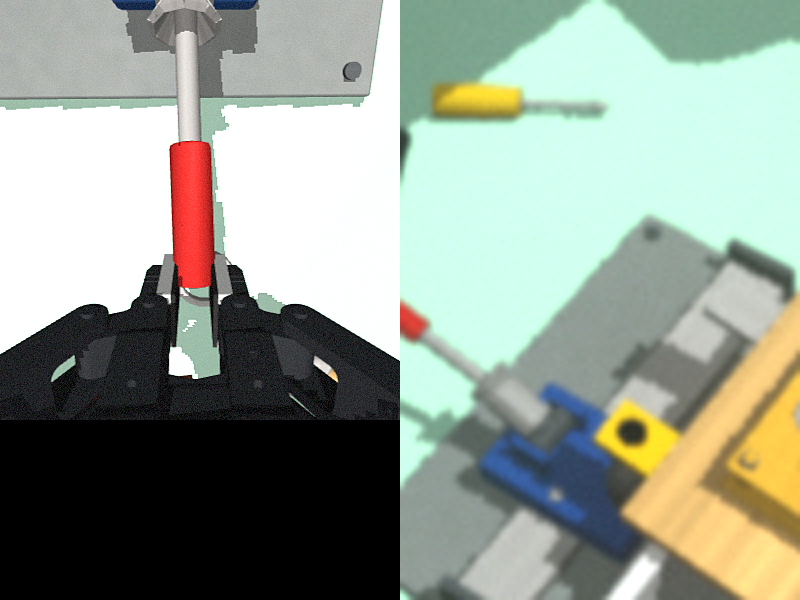

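The last view shows the pads pinching the sleeve's end at (275,280), the rod still seated in the flare, and the saddle under the raised pad. The rod leans 1.26 rad, so the lever is at about 1.14 or more, and everything is still. Handing in.

```bash
python3 -c "
from cell import bot
print(bot.close_job())"
```

```text
the job is handed in; nothing more can be done
None
```

I handed the job in at about 24 s, but the verdict wasn't shown: by the cameras the saddle is centred under the yellow pad, the rod is home in the socket, and the handle is held down at about 1.14 rad or more with the pad lifted about 18–20 mm, though the fingers slid and grip only the last 15 mm or so of the sleeve.

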